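Refill the mixing rack with paint pots in reverse order

ROBOT

A 7-joint arm with a two-finger parallel gripper is mounted at the origin on the work surface. World frame = base frame: x ahead of the robot, y to its left, z up, the work surface at z = 0. Lengths are in m, angles in rad, forces in N, time in s.
With the tool pointing down it reaches from about 0.425 to 0.95 m from the base axis. Payload 4.7 kg.
Tool frame: the origin (TCP) lies at the very end of the fingers, on their centre line; the grasp point (between the pads) lies 19 mm behind it; z points along the fingers, x is the direction in which the jaws open and shut, and the axes are right-handed (so a half turn about z gives the same grasp; the last joint's range is limited). The gripper opens to 87 mm and grips with 3 to 60 N. Pads are 19 mm wide; open, the fingers measure 117 mm over their backs; the gripper's body (75 mm by 190 mm) begins 51 mm behind the grasp point.
Start: joints at [-1.348, 0.469, -0.049, 1.532, 0.024, 1.141, -0.082], TCP at [0.168, 0.654, 0.223] pointing down, gripper open.
Joint ranges: [-2.59, 2.59], [-0.33, 1.99], [-1.39, 1.29], [0.1, 2.45], [-1.04, 4.18], [0.21, 1.99], [-2.66, 2.66]. Speed limits (rad/s): [2.57, 2.57, 3.14, 3.14, 3.14, 3.14, 3.14].

INTERFACE

Orientations are given as a 3x3 rotation matrix whose columns are the frame's x, y, z axes.
In Python, from cell import manip gives the robot as it stands.
- The arm moves only by the shell command python3 -m jog 'ROWS' [FORCE]. ROWS is JSON, one flat list of numbers, 5 for each row, row after row: the shift along the world's x, y, z in cm, then the turn about the world's z in rad, then the closure in counts, from 0 (fully open) to 255 (shut). In form: [x, y, z, spin, fingers, x, y, z, spin, fingers, ...]. A call has 1 to 12 rows; each row is the pose to reach, as a shift and turn from the pose measured when the call began; what a row does not reach only later rows make up. A row lasts 1/10 s, in which the tool goes at most 50 mm and 8.59 degrees, less where a joint would pass 70% of its speed; a pose out of reach is approached as far as the arm can. A call with a gripper value outside its range is refused whole. The fingers move at their own pace and stop on an object; FORCE is the grip in N (left out, the last holds). Time passes only in rows, so rows that repeat a pose let the fingers close. It gives the time, the measured TCP pose, the force and the opening at its end, in the units of the state.
- manip.observe(): the state, without advancing time (a new reading comes with each control period).
- manip.grab_frame(name): name is "side" or "top" or "wrist"; returns the picture (384x512x3 uint8, blue, green, red); there is no depth.
- manip.calibration(name): a dict with "intrinsics" (3x3 intrinsics, pixels), "extrinsics" (4x4, takes a point from world to camera coordinates); the wrist camera has in their place "hand_eye" (4x4, takes a point from camera to tool coordinates, whose origin is the TCP and whose axes are the tool frame's). Camera axes: x right, y up, looking along -z (the intrinsics and any distortion apply to the point x, -y, -z); pixel columns grow to the right and rows downward; lengths in m; the calibration is good to about 2 mm. A picture is of the moment at which its call begins: read the wrist's pose just before it. calibration takes no time and is no camera call.
- manip.close_job(): hands the job in, once; it reports no verdict.
The state is a dict: "clock": time; "joint_pos": joint angles; "qvel": joint speeds; "joint_efforts": joint torques, N m; "eef_pos": TCP position; "ee_rot": TCP orientation; "contact_force": force on the tool from outside, world axes, zero at the start; "wrist_torque": the same for the moment, N m; "width": finger opening in m.
Only numpy, scipy, OpenCV 4.12 (cv2) and the standard library are available. Lean on these libraries where they do the work, as an engineer would, in place of code of your own. Each camera call takes 0.05 s, during which the arm holds its last target. There are 200 camera calls.

TASK

Move the four paint pots from the store rack into the empty mixing rack in reverse order, one to a bay: the pot next to the store rack's red end block goes into the bay farthest from the mixing rack's red end block, and so on, so that the pot farthest from red ends up next to red. Keep the pots upright, set each one down on the bay floor rather than dropping it, and leave all four standing there.

Things in the scene. Friction and masses are not known exactly. Their poses are not given: they have to be found in the camera images.
- pot_blue: loose closed paint pot with a blue lid, bare metal below with a paper label: an upright round cylinder 40 mm in diameter and 68 mm tall (lid the same diameter, top 17 mm), 0.08 to 0.17 kg. Origin at the centre of its underside, z up through the lid. At the start it stands on the mat of its own colour in the store rack, within 3 mm of the mat's centre.
- pot_yellow: loose closed paint pot with a yellow lid, bare metal below with a paper label: an upright round cylinder 40 mm in diameter and 68 mm tall (lid the same diameter, top 17 mm), 0.08 to 0.17 kg. Origin at the centre of its underside, z up through the lid. At the start it stands on the mat of its own colour in the store rack, within 3 mm of the mat's centre.
- pot_green: loose closed paint pot with a green lid, bare metal below with a paper label: an upright round cylinder 40 mm in diameter and 68 mm tall (lid the same diameter, top 17 mm), 0.08 to 0.17 kg. Origin at the centre of its underside, z up through the lid. At the start it stands on the mat of its own colour in the store rack, within 3 mm of the mat's centre.
- pot_white: loose closed paint pot with a white lid, bare metal below with a paper label: an upright round cylinder 40 mm in diameter and 68 mm tall (lid the same diameter, top 17 mm), 0.08 to 0.17 kg. Origin at the centre of its underside, z up through the lid. At the start it stands on the mat of its own colour in the store rack, within 3 mm of the mat's centre.
- mat_blue: fixed blue drip mat, 56 x 56 x 3 mm, in the store rack under the blue-lidded pot; its rim shows round the pot, and it stays when the pot is gone. Origin at the centre of its underside, 6 mm above the table; its top is 9 mm above the table. The four mats lie in a straight row 66 mm apart, in an order that changes from start to start; no walls between them.
- mat_yellow: fixed yellow drip mat, 56 x 56 x 3 mm, in the store rack under the yellow-lidded pot; its rim shows round the pot, and it stays when the pot is gone. Origin at the centre of its underside, 6 mm above the table; its top is 9 mm above the table. The four mats lie in a straight row 66 mm apart, in an order that changes from start to start; no walls between them.
- mat_green: fixed green drip mat, 56 x 56 x 3 mm, in the store rack under the green-lidded pot; its rim shows round the pot, and it stays when the pot is gone. Origin at the centre of its underside, 6 mm above the table; its top is 9 mm above the table. The four mats lie in a straight row 66 mm apart, in an order that changes from start to start; no walls between them.
- mat_white: fixed white drip mat, 56 x 56 x 3 mm, in the store rack under the white-lidded pot; its rim shows round the pot, and it stays when the pot is gone. Origin at the centre of its underside, 6 mm above the table; its top is 9 mm above the table. The four mats lie in a straight row 66 mm apart, in an order that changes from start to start; no walls between them.
- store_red_block: fixed red block, 24 x 50 x 22 mm, at one end of the store rack (either end; a like black block at the other), in line with the mats, whose centres lie 47, 113, 179 and 245 mm from it. Origin: centre of its underside, 6 mm above the table. The store rack is a fixed grey board with a rail along each long side, 33 mm off the row's centre line, top 18 mm above the table.
- mix_rack: fixed empty grey rack, 316 x 74 mm: a row of four open bays 62 x 62 mm inside. Origin: centre of its underside, on the table; x along the row to its red end, z up. Bay centres at x = -99, -33, +33, +99 mm, y = 0. Floors 6 mm, wall tops 18 mm above the table. A red block (24 x 50 mm, top 28 mm above the table) stands at the +x end, a black one at the -x end.
Things that resemble listed ones, but are neither listed nor needed, are in the scene too. Leave any brown look-alike of the pot_green alone.

How it is judged:
At the end, for the whole second after the job is handed in: Nth pot from the store rack's red block stands in the Nth bay from the mixing rack's black (far) end: within 13 mm of bay centre along and across the rack, base on the bay floor (within 4 mm), upright within 0.1 rad, at rest (under 0.02 m/s), released. All four so (((horizontal distance between mat_blue and store_red_block between 0 and 0.08 m and x of pot_blue in the frame of mix_rack between -0.112 and -0.086 m) or (horizontal distance between mat_blue and store_red_block between 0.08 and 0.146 m and x of pot_blue in the frame of mix_rack between -0.046 and -0.02 m) or (horizontal distance between mat_blue and store_red_block between 0.146 and 0.212 m and x of pot_blue in the frame of mix_rack between 0.02 and 0.046 m) or (horizontal distance between mat_blue and store_red_block between 0.212 and 1 m and x of pot_blue in the frame of mix_rack between 0.086 and 0.112 m)) and y of pot_blue in the frame of mix_rack between -0.013 and 0.013 m and z of pot_blue in the frame of mix_rack between 0.002 and 0.01 m and angle between each of pot_blue, pot_yellow, pot_green, pot_white's own z axis and vertical below 0.1 rad and linear speed of each of pot_blue, pot_yellow, pot_green, pot_white below 0.02 m/s and contact force between the fingers and pot_blue below 0.05 N and ((horizontal distance between mat_yellow and store_red_block between 0 and 0.08 m and x of pot_yellow in the frame of mix_rack between -0.112 and -0.086 m) or (horizontal distance between mat_yellow and store_red_block between 0.08 and 0.146 m and x of pot_yellow in the frame of mix_rack between -0.046 and -0.02 m) or (horizontal distance between mat_yellow and store_red_block between 0.146 and 0.212 m and x of pot_yellow in the frame of mix_rack between 0.02 and 0.046 m) or (horizontal distance between mat_yellow and store_red_block between 0.212 and 1 m and x of pot_yellow in the frame of mix_rack between 0.086 and 0.112 m)) and y of pot_yellow in the frame of mix_rack between -0.013 and 0.013 m and z of pot_yellow in the frame of mix_rack between 0.002 and 0.01 m and contact force between the fingers and pot_yellow below 0.05 N and ((horizontal distance between mat_green and store_red_block between 0 and 0.08 m and x of pot_green in the frame of mix_rack between -0.112 and -0.086 m) or (horizontal distance between mat_green and store_red_block between 0.08 and 0.146 m and x of pot_green in the frame of mix_rack between -0.046 and -0.02 m) or (horizontal distance between mat_green and store_red_block between 0.146 and 0.212 m and x of pot_green in the frame of mix_rack between 0.02 and 0.046 m) or (horizontal distance between mat_green and store_red_block between 0.212 and 1 m and x of pot_green in the frame of mix_rack between 0.086 and 0.112 m)) and y of pot_green in the frame of mix_rack between -0.013 and 0.013 m and z of pot_green in the frame of mix_rack between 0.002 and 0.01 m and contact force between the fingers and pot_green below 0.05 N and ((horizontal distance between mat_white and store_red_block between 0 and 0.08 m and x of pot_white in the frame of mix_rack between -0.112 and -0.086 m) or (horizontal distance between mat_white and store_red_block between 0.08 and 0.146 m and x of pot_white in the frame of mix_rack between -0.046 and -0.02 m) or (horizontal distance between mat_white and store_red_block between 0.146 and 0.212 m and x of pot_white in the frame of mix_rack between 0.02 and 0.046 m) or (horizontal distance between mat_white and store_red_block between 0.212 and 1 m and x of pot_white in the frame of mix_rack between 0.086 and 0.112 m)) and y of pot_white in the frame of mix_rack between -0.013 and 0.013 m and z of pot_white in the frame of mix_rack between 0.002 and 0.01 m and contact force between the fingers and pot_white below 0.05 N); the robot touches nothing.
It fails at once if a pot is tipped by more than 0.7 rad (angle between any of pot_blue, pot_yellow, pot_green, pot_white's own z axis and vertical above 0.7 rad).
It fails at once if a pot is dropped or thrown: it moves faster than 0.7 m/s (a fall of about 25 mm) while the fingers do not touch it ((linear speed of pot_blue above 0.7 m/s and contact force between the fingers and pot_blue below 0.05 N) or (linear speed of pot_yellow above 0.7 m/s and contact force between the fingers and pot_yellow below 0.05 N) or (linear speed of pot_green above 0.7 m/s and contact force between the fingers and pot_green below 0.05 N) or (linear speed of pot_white above 0.7 m/s and contact force between the fingers and pot_white below 0.05 N)).
It also fails if it takes over 104 s, if anything falls off the work surface, if the arm or the gripper's body presses on something with over 40 N, if the wrist force passes 120 N, or if a joint passes its speed limit or range.

## Working session

There is one attempt and no reset: what is moved stays moved. The work goes in short steps, Python scripts to look and compute and a shell command to move; the robot and the scene stay as the last step left them, time stands still between calls to the robot, and variables do not carry over. Pictures are saved under pics/ and viewed, about 12 in all and at most 16, crops included, and the job is handed in when it is done.

```bash
mkdir -p pics; python3 - <<'E'
from cell import manip
import cv2,numpy as np
s=manip.observe();print(s['clock'],s['eef_pos'],s['ee_rot'],s['width'])
for n in('top','side'):
    c=manip.calibration(n);print({k:np.round(v,4).tolist() if not isinstance(v,str) else v for k,v in c.items()})
    cv2.imwrite(f'pics/{n}0.png',manip.grab_frame(n))
print(manip.calibration('wrist'))
E
```

```text
0.0 [0.1680294  0.65312661 0.22150121] [[ 2.49138067e-01  9.68467891e-01 -4.09358673e-04]
 [ 9.68466004e-01 -2.49138391e-01 -1.91362840e-03]
 [-1.95527462e-03  8.03077228e-05 -9.99998085e-01]] 0.08722187544258737
{'intrinsics': [[417.3812, 0.0, 258.5662], [0.0, 417.3812, 188.1393], [0.0, 0.0, 1.0]], 'extrinsics': [[0.0134, -0.9998, -0.0123, 0.0378], [0.9916, 0.0117, 0.1285, -0.5257], [-0.1283, -0.0139, 0.9916, -0.8536], [0.0, 0.0, 0.0, 1.0]]}
{'intrinsics': [[350.6786, 0.0, 256.2173], [0.0, 350.6786, 189.8024], [0.0, 0.0, 1.0]], 'extrinsics': [[0.8468, -0.5319, -0.0071, -0.4415], [0.323, 0.5034, 0.8014, -0.2167], [-0.4227, -0.6809, 0.5981, -0.6238], [0.0, 0.0, 0.0, 1.0]]}
{'intrinsics': array([[310.0962297 ,   0.        , 258.13679764],
       [  0.        , 310.0962297 , 196.35234404],
       [  0.        ,   0.        ,   1.        ]]), 'hand_eye': array([[ 9.99998373e-01, -1.78871839e-03,  2.34673597e-04,
         1.01598658e-03],
       [-1.67985042e-03, -9.70673751e-01, -2.40394773e-01,
        -6.54772748e-02],
       [ 6.57790052e-04,  2.40393988e-01, -9.70675176e-01,
        -1.62340610e-01],
       [ 0.00000000e+00,  0.00000000e+00,  0.00000000e+00,
         1.00000000e+00]])}
```

View pics/top0.png

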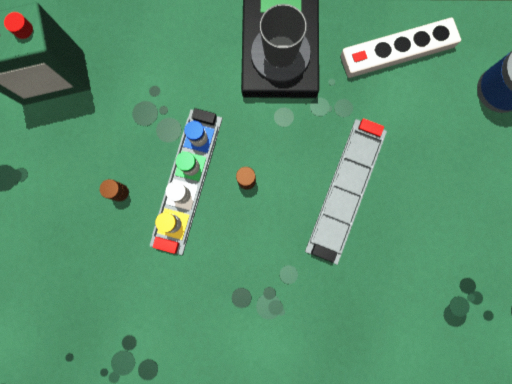

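View pics/side0.png

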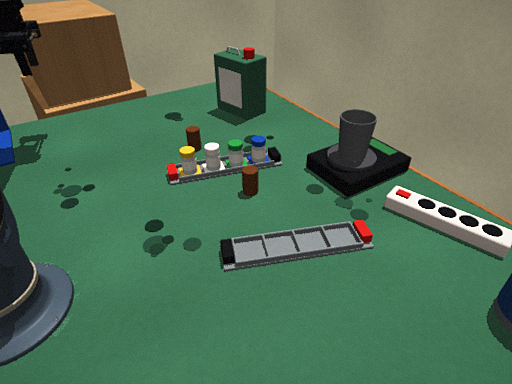

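Top view: the store rack runs from the red block (165,245) through yellow, white, green and blue to the black block (204,116). The mixing rack has red at (371,128) and black at (324,253). Brown look-alikes stand at (112,190) and (246,177), so they must be left alone. The green-lidded pot (187,162) sits on the green mat in the rack, which fits the description. I'll measure both racks and enlarge the crop to confirm.

```bash
cat > h.py <<'E'
import cv2,numpy as np
from cell import manip
def ray(n,uv,s=None):
    c=manip.calibration(n);K=np.array(c['intrinsics']);D=c.get('distortion')
    p=cv2.undistortPoints(np.array([[uv]],float),K,D)[0,0]
    d=np.array([p[0],-p[1],-1.])
    if n=='wrist':
        H=np.array(c['hand_eye']);R=np.array(s['ee_rot'])
        return R@H[:3,3]+s['eef_pos'],R@(H[:3,:3]@d)
    E=np.array(c['extrinsics']);return -E[:3,:3].T@E[:3,3],E[:3,:3].T@d
def onz(n,uv,z,s=None):
    o,d=ray(n,uv,s);return (o+d*(z-o[2])/d[2])
def blobs(im,col,box,amin=30):
    h=cv2.cvtColor(im,cv2.COLOR_BGR2HSV);H,S,V=[h[...,i].astype(int) for i in range(3)]
    m={'red':((H<6)|(H>174))&(S>170)&(V>120),'blue':(H>100)&(H<130)&(S>130)&(V>60),
     'yellow':(H>20)&(H<35)&(S>130)&(V>120),'green':(H>50)&(H<75)&(S>120)&(V>125),
     'white':(S<40)&(V>200),'grey':(S<60)&(V>70)&(V<210),'black':(V<45)}[col]
    k=np.zeros(m.shape,np.uint8);x0,y0,x1,y1=box;k[y0:y1,x0:x1]=255*m[y0:y1,x0:x1]
    n,l,st,ce=cv2.connectedComponentsWithStats(k)
    return sorted([(int(st[i][4]),ce[i].round(1).tolist(),(l==i).astype(np.uint8)) for i in range(1,n) if st[i][4]>=amin],key=lambda b:-b[0])
E
python3 - <<'E'
from h import *
im=cv2.imread('pics/top0.png')
a=im[95:265,90:265];b=im[105:270,295:400]
cv2.imwrite('pics/crop.png',cv2.resize(np.hstack([a[:165],b]),None,fx=2.8,fy=2.8,interpolation=cv2.INTER_CUBIC))
for box,z in (((140,100,225,260),.028),((300,110,395,270),.028)):
    for c in('red','black','blue','green','white','yellow','grey'):
        for A,ce,m in blobs(im,c,box)[:2]:
            print(c,A,ce,onz('top',ce,.028 if c in('red','black') else .009)[:2].round(4))
            if c=='grey':
                r=cv2.minAreaRect(cv2.findContours(m,0,2)[0][0]);print(r,onz('top',r[0],.018).round(4))
E
```

```text
red 261 [165.4, 245.0] [0.4027 0.2394]
black 49 [206.9, 120.8] [0.6734 0.1596]
blue 544 [196.9, 135.1] [0.646  0.1837]
green 78 [194.2, 175.5] [0.5548 0.1867]
green 50 [185.6, 165.4] [0.5771 0.2065]
white 715 [180.1, 193.1] [0.5154 0.2164]
white 38 [217.5, 122.6] [0.6751 0.1385]
yellow 602 [170.7, 223.3] [0.4493 0.2343]
grey 1151 [190.8, 193.6] [0.5146 0.1928]
((185.3509979248047, 181.39468383789062), (35.0841178894043, 143.85244750976562), 16.284923553466797) [0.5402 0.204  0.018 ]
grey 248 [200.1, 115.2] [0.6918 0.178 ]
((199.74114990234375, 115.13529205322266), (13.575281143188477, 28.607797622680664), 85.60128784179688) [0.6891 0.1774 0.018 ]
red 241 [370.8, 127.1] [ 0.6627 -0.1979]
white 690 [329.7, 233.2] [ 0.4324 -0.1097]
white 671 [340.4, 204.8] [ 0.494  -0.1334]
grey 4479 [345.5, 191.5] [ 0.5233 -0.1449]
((346.0277099609375, 191.17723083496094), (35.0655403137207, 143.24362182617188), 20.85445785522461) [ 0.5229 -0.1443  0.018 ]
```

View pics/crop.png

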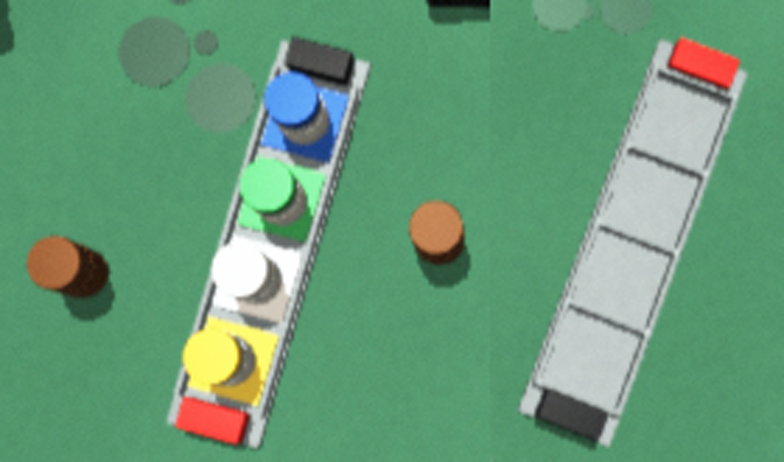

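The crop confirms the order from red as yellow, white, green, blue, and that both browns are outside the rack. Lid centres in the crop: blue (292,98), green (268,187), white (240,270), yellow (211,357).

```bash
python3 - <<'E'
from h import *
for n,(u,v) in dict(blue=(292,98),green=(268,187),white=(240,270),yellow=(211,357)).items():
    print(n,onz('top',(90+u/2.8-.3,95+v/2.8-.3),.077)[:2].round(4))
# mix rack ends: red & black block tops (crop right part offset x 295-175)
r=onz('top',(370.8,127.1),.028);b=onz('top',(120+571/2.8-.3+0,105+415/2.8-.3),.028)
b2=onz('top',(295+(571-490)/2.8-.3,105+415/2.8-.3),.028)
d=(r-b2)[:2];L=np.hypot(*d);c=(r+b2)[:2]/2;print('mix',r,b2,L,c,np.degrees(np.arctan2(d[1],d[0])))
for x in(-.099,-.033,.033,.099):print(x,(c+d/L*x).round(4),np.round(np.array([.5229,-.1443])+d/L*x,4))
rs=onz('top',(165.4,245),.028)[:2];bs=onz('top',(90+320/2.8-.3,95+60/2.8-.3),.028)[:2];print('store',rs,bs,np.hypot(*(bs-rs)),np.degrees(np.arctan2(*(bs-rs)[::-1])))
E
```

```text
blue [0.6397 0.1787]
green [0.5728 0.1941]
white [0.5115 0.2122]
yellow [0.4485 0.2306]
mix [ 0.66273952 -0.1979457   0.028     ] [ 0.39070805 -0.09372088  0.028     ] 0.2913141465634896 [ 0.52672378 -0.14583329] -20.963592318322544
-0.099 [ 0.4343 -0.1104] [ 0.4305 -0.1089]
-0.033 [ 0.4959 -0.134 ] [ 0.4921 -0.1325]
0.033 [ 0.5575 -0.1576] [ 0.5537 -0.1561]
0.099 [ 0.6192 -0.1813] [ 0.6153 -0.1797]
store [0.40265924 0.23944147] [0.68387054 0.16634939] 0.29055506653907415 -14.56985244479125
```

```bash
python3 -m jog '[3,-4,0,0,0, 6,-9,0,0,0, 9,-13.5,0,0,0, 12,-18,0,0,0, 15,-22.5,0,0,0, 18,-27,0,0,0, 21,-31.5,0,0,0, 23.5,-35.5,0,0,0, 26,-39,0,0,0, 28,-42.4,0,0,0, 28,-42.4,0,0,0, 28,-42.4,0,0,0]' 25
python3 - <<'E'
from h import *
s=manip.observe();im=manip.grab_frame('wrist');cv2.imwrite('pics/w1.png',im);print(s['eef_pos'])
for c in('red','blue','green','white','yellow'):
    for A,ce,m in blobs(im,c,(0,0,512,384),100)[:3]:print(c,A,ce,onz('wrist',ce,.077,s)[:2].round(4),onz('wrist',ce,.028,s)[:2].round(4))
E
```

```text
clock: 1.3
eef_pos: [0.4487, 0.2272, 0.2214]
ee_rot: [[0.254, 0.967, -0.001], [0.967, -0.254, -0.002], [-0.002, -0.0, -1.0]]
contact_force: [-0.0, -0.1, 0.4]
width: 0.087
[0.44874552 0.2272439  0.22139273]
red 799 [259.7, 134.6] [0.3996 0.2422] [0.4018 0.2417]
green 526 [260.3, 288.1] [0.5602 0.2013] [0.588  0.1943]
white 1316 [259.9, 220.9] [0.4849 0.2203] [0.5008 0.2164]
white 310 [287.7, 193.4] [0.4636 0.255 ] [0.476  0.2566]
white 241 [232.4, 192.0] [0.448 0.201] [0.458 0.194]
yellow 1971 [259.6, 176.2] [0.4392 0.2318] [0.4478 0.2297]
```

View pics/w1.png

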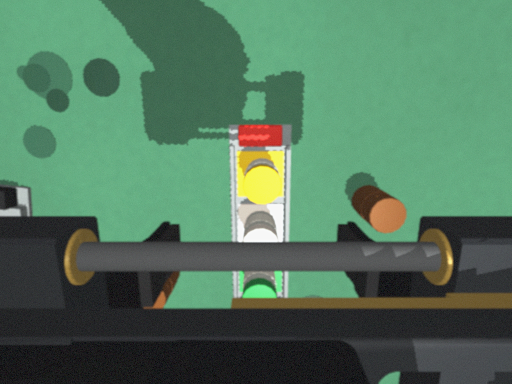

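The wrist view shows the yellow lid at (263,184), centred between the fingers and matching the top-view position to within 3 mm. I'll descend and grip.

```bash
python3 -m jog '[0,0.3,-3,0,0, 0,0.3,-7,0,0, 0,0.3,-11,0,0, 0,0.3,-14,0,0, 0,0.3,-16.5,0,0, 0,0.3,-18.2,0,0, 0,0.3,-18.3,0,0, 0,0.3,-18.3,0,60, 0,0.3,-18.3,0,120, 0,0.3,-18.3,0,230, 0,0.3,-18.3,0,230, 0,0.3,-18.3,0,230]' 25
python3 -m jog '[0,0,0,0,230, 0,0,0,0,230, 0,0,0,0,230, 0,0,0,0,230, 0,0,0.5,0,230, 0,0,2,0,230, 0,0,4,0,230, 0,0,6,0,230, 0,0,8,0,230, 0,0,10,0,230, 0,0,11,0,230, 0,0,11,0,230]' 25
```

```text
clock: 2.55
eef_pos: [0.448, 0.2325, 0.0389]
ee_rot: [[0.25, 0.968, -0.0], [0.968, -0.25, -0.001], [-0.001, -0.0, -1.0]]
contact_force: [-0.3, -0.0, 0.7]
width: 0.0546
clock: 3.75
eef_pos: [0.4487, 0.233, 0.1501]
ee_rot: [[0.25, 0.968, 0.002], [0.968, -0.25, 0.001], [0.002, 0.002, -1.0]]
contact_force: [0.9, 0.3, -1.2]
width: 0.0393
```

```bash
python3 -m jog '[0.3,-1.5,0,0,230, 0.6,-4,0,-0.02,230, 0.8,-8,0,-0.04,230, 0.8,-12,0,-0.06,230, 0.5,-16,0,-0.08,230, 0,-20,0,-0.1,230, -0.5,-24,0,-0.113,230, -1,-28,0,-0.113,230, -1.3,-31.5,0,-0.113,230, -1.5,-33.5,0,-0.113,230, -1.5,-34.3,0,-0.113,230, -1.5,-34.3,0,-0.113,230]' 25
python3 - <<'E'
from h import *
s=manip.observe();im=manip.grab_frame('wrist');cv2.imwrite('pics/w2.png',im);print(s['eef_pos'],s['ee_rot'][:,0])
for A,ce,m in blobs(im,'red',(0,0,512,384),100)[:3]:print(A,ce)
E
```

```text
clock: 4.95
eef_pos: [0.4332, -0.1105, 0.1494]
ee_rot: [[0.359, 0.933, 0.001], [0.933, -0.359, 0.001], [0.001, 0.001, -1.0]]
contact_force: [0.7, 0.4, -1.0]
width: 0.0394
[ 0.43324727 -0.11045753  0.14941575] [3.59417357e-01 9.33176472e-01 9.14363141e-04]
```

View pics/w2.png

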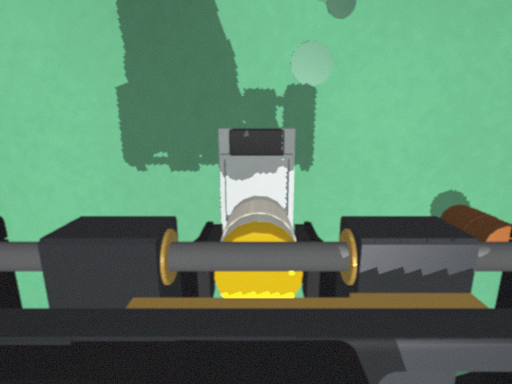

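The wrist view shows the mixing rack's black block at (256,142) and the held pot at (258,260), aligned with the rack. I'll get exact numbers for the bay centre.

```bash
python3 - <<'E'
from h import *
s=manip.observe();u=np.array([.934,-.358])
print('block',onz('wrist',(256.5,142),.028,s)[:2])
print('ref bay1 from block', onz('wrist',(256.5,142),.028,s)[:2]+u*.047)
for uv in((224,158),(293,158),(221,205),(294,205)):print(uv,onz('wrist',uv,.018,s)[:2])
E
```

```text
block [ 0.39053378 -0.09336807]
ref bay1 from block [ 0.43443178 -0.11019407]
(224, 158) [ 0.39418791 -0.12776643]
(293, 158) [ 0.41745931 -0.06669505]
(221, 205) [ 0.4358602  -0.14810761]
(294, 205) [ 0.46142136 -0.08105098]
```

```bash
python3 -m jog '[0,0,-1,0,230, 0.1,0,-3,0,230, 0.1,0,-5.5,0,230, 0.1,0,-8,0,230, 0.1,0,-9.5,0,230, 0.1,0,-10.4,0,230, 0.1,0,-10.9,0,230, 0.1,0,-11.2,0,230, 0.1,0,-11.3,0,230, 0.1,0,-11.3,0,230, 0.1,0,-11.3,0,230, 0.1,0,-11.3,0,230]' 25
```

```text
clock: 6.2
eef_pos: [0.4348, -0.1093, 0.0369]
ee_rot: [[0.358, 0.934, 0.002], [0.934, -0.358, 0.001], [0.002, 0.001, -1.0]]
contact_force: [-0.4, 0.9, -0.6]
width: 0.0394
```

```bash
python3 -m jog '[0,0,-0.1,0,230, 0,0,-0.15,0,230, 0,0,-0.15,0,150, 0,0,-0.15,0,110, 0,0,-0.15,0,70, 0,0,-0.15,0,30, 0,0,-0.15,0,0, 0,0,-0.15,0,0, 0,0,-0.15,0,0, 0,0,-0.15,0,0, 0,0,2,0,0, 0,0,5,0,0]' 25
```

```text
clock: 7.4
eef_pos: [0.4335, -0.1092, 0.0864]
ee_rot: [[0.358, 0.934, -0.002], [0.934, -0.358, 0.001], [0.0, -0.002, -1.0]]
contact_force: [0.3, 0.2, 0.4]
width: 0.0863
```

```bash
python3 -m jog '[0,0,3,0,0, 0,0.5,6,0,0, 0.5,3,7,0.02,0, 1.5,7,7,0.04,0, 2.5,11,7,0.06,0, 3.5,15,7,0.08,0, 4.5,19,7,0.1,0, 5.5,23,7,0.113,0, 6.5,27,7,0.113,0, 7.4,30.5,7,0.113,0, 7.8,32.1,7,0.113,0, 7.8,32.1,7,0.113,0]' 25
python3 - <<'E'
from h import *
s=manip.observe();im=manip.grab_frame('wrist');cv2.imwrite('pics/w3.png',im);print(s['eef_pos'])
E
```

```text
clock: 8.6
eef_pos: [0.5113, 0.2139, 0.156]
ee_rot: [[0.246, 0.969, -0.003], [0.969, -0.246, 0.001], [0.0, -0.003, -1.0]]
contact_force: [0.2, -0.2, -0.2]
width: 0.0868
[0.51125103 0.21389706 0.155976  ]
```

View pics/w3.png

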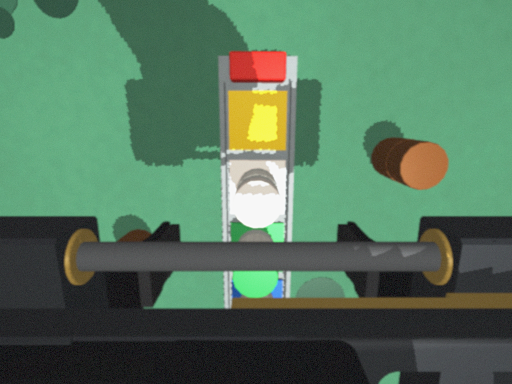

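The white lid is at (258,203), centred between the fingers, and the yellow mat is empty. I'll descend and grip.

```bash
python3 -m jog '[0,0,-3,0,0, 0,-0.1,-6,0,0, 0,-0.1,-9,0,0, 0,-0.1,-11,0,0, 0,-0.1,-11.7,0,0, 0,-0.1,-11.7,0,80, 0,-0.1,-11.7,0,120, 0,-0.1,-11.7,0,230, 0,-0.1,-11.7,0,230, 0,-0.1,-11.7,0,230, 0,-0.1,-11.7,0,230, 0,-0.1,-11.7,0,230]' 25
python3 -m jog '[0,0,0,0,230, 0,0,0,0,230, 0,0,0,0,230, 0,0,0.5,0,230, 0,0,2,0,230, 0,0,4,0,230, 0,0,6,0,230, 0,0,8,0,230, 0,0,10,0,230, 0,0,11,0,230, 0,0,11,0,230, 0,0,11,0,230]' 25
```

```text
clock: 9.85
eef_pos: [0.5114, 0.2108, 0.0393]
ee_rot: [[0.249, 0.968, -0.002], [0.968, -0.249, 0.0], [-0.0, -0.002, -1.0]]
contact_force: [0.8, 0.5, 0.8]
width: 0.0394
clock: 11.05
eef_pos: [0.5108, 0.2106, 0.1486]
ee_rot: [[0.249, 0.968, -0.003], [0.968, -0.249, -0.0], [-0.001, -0.003, -1.0]]
contact_force: [0.2, 1.3, -1.2]
width: 0.0396
```

```bash
python3 -m jog '[0,-1.5,0,0,230, -0.1,-4,0,-0.02,230, -0.3,-8,0,-0.04,230, -0.5,-12,0,-0.06,230, -0.7,-16,0,-0.08,230, -0.9,-20,0,-0.1,230, -1.1,-24,0,-0.113,230, -1.3,-28,0,-0.113,230, -1.4,-31.5,0,-0.113,230, -1.5,-33.5,0,-0.113,230, -1.5,-34.4,0,-0.113,230, -1.5,-34.4,0,-0.113,230]' 25
python3 -m jog '[0,0,-1,0,230, 0,0,-3,0,230, 0,0,-5.5,0,230, 0,0,-8,0,230, 0,0,-9.5,0,230, 0,0,-10.4,0,230, 0,0,-10.8,0,230, 0,0,-11,0,230, 0,0,-11.1,0,230, 0,0,-11.1,0,230, 0,0,-11.1,0,230, 0,0,-11.1,0,230]' 25
```

```text
clock: 12.25
eef_pos: [0.4945, -0.1357, 0.1483]
ee_rot: [[0.361, 0.933, -0.004], [0.933, -0.361, -0.0], [-0.002, -0.004, -1.0]]
contact_force: [-0.5, 0.6, -1.1]
width: 0.0394
clock: 13.45
eef_pos: [0.4948, -0.1358, 0.0377]
ee_rot: [[0.361, 0.933, -0.003], [0.933, -0.361, -0.0], [-0.001, -0.003, -1.0]]
contact_force: [0.2, -0.2, -0.7]
width: 0.0394
```

```bash
python3 -m jog '[0,0.15,-0.1,0,230, 0,0.15,-0.15,0,230, 0,0.15,-0.2,0,230, 0,0.15,-0.2,0,150, 0,0.15,-0.2,0,110, 0,0.15,-0.2,0,70, 0,0.15,-0.2,0,30, 0,0.15,-0.2,0,0, 0,0.15,-0.2,0,0, 0,0.15,-0.2,0,0, 0,0.15,2,0,0, 0,0.15,5,0,0]' 25
```

```text
clock: 14.65
eef_pos: [0.4934, -0.134, 0.087]
ee_rot: [[0.361, 0.932, -0.008], [0.933, -0.361, 0.0], [-0.003, -0.007, -1.0]]
contact_force: [0.7, -0.3, 0.1]
width: 0.0862
```

```bash
python3 -m jog '[0,0,3,0,0, 0,0.5,6,0,0, 0.5,3,7,0.02,0, 1.5,7,7,0.04,0, 2.5,11,7,0.06,0, 3.5,15,7,0.08,0, 4.5,19,7,0.1,0, 5.5,23,7,0.113,0, 6.5,27,7,0.113,0, 7.5,30.8,7,0.113,0, 8.1,32.7,7,0.113,0, 8.1,32.7,7,0.113,0]' 25
python3 - <<'E'
from h import *
s=manip.observe();im=manip.grab_frame('wrist');cv2.imwrite('pics/w4.png',im)
E
```

```text
clock: 15.85
eef_pos: [0.5745, 0.1963, 0.1565]
ee_rot: [[0.249, 0.969, -0.008], [0.969, -0.249, 0.0], [-0.002, -0.007, -1.0]]
contact_force: [-0.1, -0.1, -0.0]
width: 0.0871
```

View pics/w4.png

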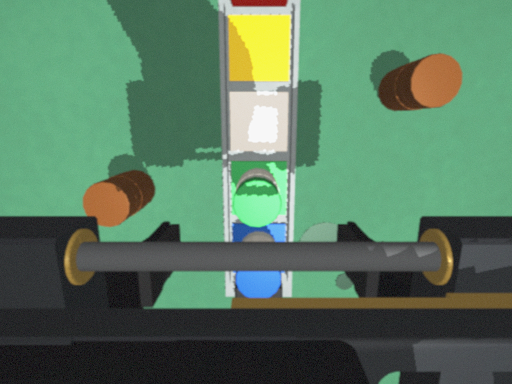

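The green lid is at (257,199), centred on its green mat and flanked at a safe distance by the browns at (105,203) and (435,80). I'll grip the green-lidded pot.

```bash
python3 -m jog '[0,0,-3,0,0, -0.1,-0.1,-6,0,0, -0.1,-0.1,-9,0,0, -0.1,-0.1,-11,0,0, -0.1,-0.1,-11.8,0,0, -0.1,-0.1,-11.8,0,80, -0.1,-0.1,-11.8,0,120, -0.1,-0.1,-11.8,0,230, -0.1,-0.1,-11.8,0,230, -0.1,-0.1,-11.8,0,230, -0.1,-0.1,-11.8,0,230, -0.1,-0.1,-11.8,0,230]' 25
python3 -m jog '[0,0,0,0,230, 0,0,0,0,230, 0,0,0,0,230, 0,0,0.5,0,230, 0,0,2,0,230, 0,0,4,0,230, 0,0,6,0,230, 0,0,8,0,230, 0,0,10,0,230, 0,0,11,0,230, 0,0,11,0,230, 0,0,11,0,230]' 25
```

```text
clock: 17.1
eef_pos: [0.5736, 0.1929, 0.0389]
ee_rot: [[0.252, 0.968, -0.007], [0.968, -0.252, -0.001], [-0.003, -0.007, -1.0]]
contact_force: [1.1, -0.4, 0.6]
width: 0.0396
clock: 18.3
eef_pos: [0.5732, 0.1928, 0.1486]
ee_rot: [[0.252, 0.968, -0.008], [0.968, -0.252, -0.001], [-0.003, -0.007, -1.0]]
contact_force: [-0.5, -0.0, -1.7]
width: 0.0394
```

```bash
python3 -m jog '[0,-1.5,0,0,230, -0.1,-4,0,-0.02,230, -0.3,-8,0,-0.04,230, -0.5,-12,0,-0.06,230, -0.7,-16,0,-0.08,230, -0.9,-20,0,-0.1,230, -1.1,-24,0,-0.113,230, -1.3,-28,0,-0.113,230, -1.4,-31.5,0,-0.113,230, -1.6,-33.8,0,-0.113,230, -1.6,-34.8,0,-0.113,230, -1.6,-34.8,0,-0.113,230]' 25
python3 -m jog '[0,0,-1,0,230, 0,0.1,-3,0,230, 0,0.1,-5.5,0,230, 0,0.1,-8,0,230, 0,0.1,-9.5,0,230, 0,0.1,-10.4,0,230, 0,0.1,-10.8,0,230, 0,0.1,-11,0,230, 0,0.1,-11.1,0,230, 0,0.1,-11.1,0,230, 0,0.1,-11.1,0,230, 0,0.1,-11.1,0,230]' 25
```

```text
clock: 19.5
eef_pos: [0.5558, -0.1582, 0.1483]
ee_rot: [[0.364, 0.931, -0.009], [0.931, -0.364, -0.001], [-0.004, -0.008, -1.0]]
contact_force: [-0.3, 0.7, -1.4]
width: 0.0396
clock: 20.7
eef_pos: [0.5561, -0.1573, 0.0378]
ee_rot: [[0.364, 0.931, -0.008], [0.931, -0.364, -0.001], [-0.004, -0.007, -1.0]]
contact_force: [-0.6, -0.2, -0.5]
width: 0.0395
```

```bash
python3 -m jog '[0.1,0,-0.1,0,230, 0.1,0,-0.15,0,230, 0.1,0,-0.2,0,230, 0.1,0,-0.2,0,150, 0.1,0,-0.2,0,110, 0.1,0,-0.2,0,70, 0.1,0,-0.2,0,30, 0.1,0,-0.2,0,0, 0.1,0,-0.2,0,0, 0.1,0,-0.2,0,0, 0.1,0,2,0,0, 0.1,0,5,0,0]' 25
python3 -m jog '[0,0,3,0,0, 0,0.5,6,0,0, 0.5,3,7,0.02,0, 1.5,7,7,0.04,0, 2.5,11,7,0.06,0, 3.5,15,7,0.08,0, 4.5,19,7,0.1,0, 5.5,23,7,0.113,0, 6.5,27,7,0.113,0, 7.5,30.8,7,0.113,0, 8.2,33.4,7,0.113,0, 8.2,33.4,7,0.113,0]' 25
python3 - <<'E'
from h import *
s=manip.observe();im=manip.grab_frame('wrist');cv2.imwrite('pics/w5.png',im)
E
```

```text
clock: 21.9
eef_pos: [0.5557, -0.1569, 0.0869]
ee_rot: [[0.364, 0.931, -0.012], [0.931, -0.364, -0.0], [-0.005, -0.011, -1.0]]
contact_force: [-0.1, 0.3, 0.0]
width: 0.0857
clock: 23.1
eef_pos: [0.6375, 0.1836, 0.1563]
ee_rot: [[0.249, 0.968, -0.012], [0.968, -0.249, 0.001], [-0.002, -0.012, -1.0]]
contact_force: [0.9, -0.2, -0.2]
width: 0.0869
```

View pics/w5.png

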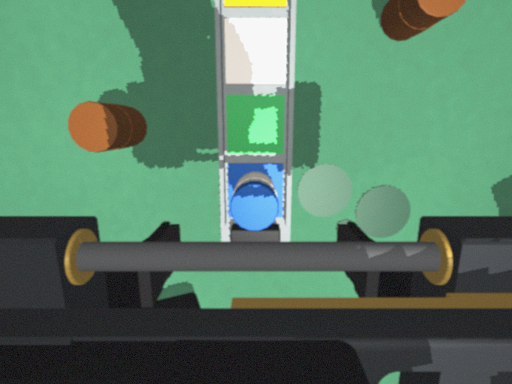

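The blue lid is at (254,203), slightly left of centre, which agrees with the measured (0.640, 0.178). I'll grip.

```bash
python3 -m jog '[0,-0.2,-3,0,0, 0.2,-0.5,-6,0,0, 0.2,-0.5,-9,0,0, 0.2,-0.5,-11,0,0, 0.2,-0.5,-11.8,0,0, 0.2,-0.5,-11.8,0,80, 0.2,-0.5,-11.8,0,120, 0.2,-0.5,-11.8,0,230, 0.2,-0.5,-11.8,0,230, 0.2,-0.5,-11.8,0,230, 0.2,-0.5,-11.8,0,230, 0.2,-0.5,-11.8,0,230]' 25
python3 -m jog '[0,0,0,0,230, 0,0,0,0,230, 0,0,0,0,230, 0,0,0.5,0,230, 0,0,2,0,230, 0,0,4,0,230, 0,0,6,0,230, 0,0,8,0,230, 0,0,10,0,230, 0,0,11,0,230, 0,0,11,0,230, 0,0,11,0,230]' 25
```

```text
clock: 24.35
eef_pos: [0.6397, 0.1756, 0.0388]
ee_rot: [[0.252, 0.968, -0.012], [0.968, -0.252, -0.0], [-0.003, -0.011, -1.0]]
contact_force: [0.7, 0.0, 1.5]
width: 0.0395
clock: 25.55
eef_pos: [0.6393, 0.1755, 0.1485]
ee_rot: [[0.252, 0.968, -0.012], [0.968, -0.252, -0.0], [-0.003, -0.012, -1.0]]
contact_force: [-0.3, -0.9, -1.8]
width: 0.0392
```

```bash
python3 -m jog '[-0.1,-1.5,0,0,230, -0.3,-4,0,-0.02,230, -0.6,-8,0,-0.04,230, -0.9,-12,0,-0.06,230, -1.1,-16,0,-0.08,230, -1.3,-20,0,-0.1,230, -1.5,-24,0,-0.113,230, -1.7,-28,0,-0.113,230, -1.9,-32,0,-0.113,230, -2,-34.5,0,-0.113,230, -2.1,-35.5,0,-0.113,230, -2.1,-35.5,0,-0.113,230]' 25
python3 -m jog '[0,0,-1,0,230, 0,0.1,-3,0,230, 0,0.1,-5.5,0,230, 0,0.1,-8,0,230, 0,0.1,-9.5,0,230, 0,0.1,-10.4,0,230, 0,0.1,-10.8,0,230, 0,0.1,-11,0,230, 0,0.1,-11.1,0,230, 0,0.1,-11.1,0,230, 0,0.1,-11.1,0,230, 0,0.1,-11.1,0,230]' 25
```

```text
clock: 26.75
eef_pos: [0.6166, -0.1828, 0.1481]
ee_rot: [[0.365, 0.931, -0.014], [0.931, -0.365, 0.0], [-0.005, -0.013, -1.0]]
contact_force: [0.2, 0.5, -1.0]
width: 0.0395
clock: 27.95
eef_pos: [0.6168, -0.1819, 0.0376]
ee_rot: [[0.365, 0.931, -0.013], [0.931, -0.365, 0.0], [-0.005, -0.012, -1.0]]
contact_force: [-0.2, -0.1, -1.1]
width: 0.0392
```

Next I'll release, back off clear of the view and check.

```bash
python3 -m jog '[0.1,0,-0.1,0,230, 0.1,0,-0.15,0,230, 0.1,0,-0.2,0,230, 0.1,0,-0.2,0,150, 0.1,0,-0.2,0,110, 0.1,0,-0.2,0,70, 0.1,0,-0.2,0,30, 0.1,0,-0.2,0,0, 0.1,0,-0.2,0,0, 0.1,0,-0.2,0,0, 0.1,0,2,0,0, 0.1,0,5,0,0]' 25
python3 -m jog '[0,0,4,0,0, 0,0,8,0,0, 0,1,12,0,0, -0.5,5,14,0,0, -1,10,14,0,0, -1.5,15,14,0,0, -2,20,14,0,0, -2.5,25,14,0,0, -3,30,14,0,0, -3,34,14,0,0, -3,36,14,0,0, -3,36,14,0,0]' 25
python3 - <<'E'
from h import *
t=manip.grab_frame('top');s=manip.grab_frame('side')
a=cv2.resize(t[105:270,290:400],None,fx=3.2,fy=3.2,interpolation=2);b=cv2.resize(s[190:280,210:385],None,fx=2.5,fy=2.5,interpolation=2)
c=np.zeros((max(a.shape[0],b.shape[0]),a.shape[1]+b.shape[1],3),np.uint8);c[:a.shape[0],:a.shape[1]]=a;c[:b.shape[0],a.shape[1]:]=b
cv2.imwrite('pics/end.png',c);cv2.imwrite('pics/top1.png',t)
E
```

```text
clock: 29.15
eef_pos: [0.6164, -0.1814, 0.0864]
ee_rot: [[0.365, 0.931, -0.017], [0.931, -0.365, 0.001], [-0.005, -0.016, -1.0]]
contact_force: [0.8, 0.4, -0.1]
width: 0.0858
clock: 30.35
eef_pos: [0.5855, 0.1834, 0.2261]
ee_rot: [[0.358, 0.934, -0.018], [0.934, -0.358, 0.003], [-0.004, -0.017, -1.0]]
contact_force: [-1.3, 0.2, 0.1]
width: 0.0868
```

View pics/end.png

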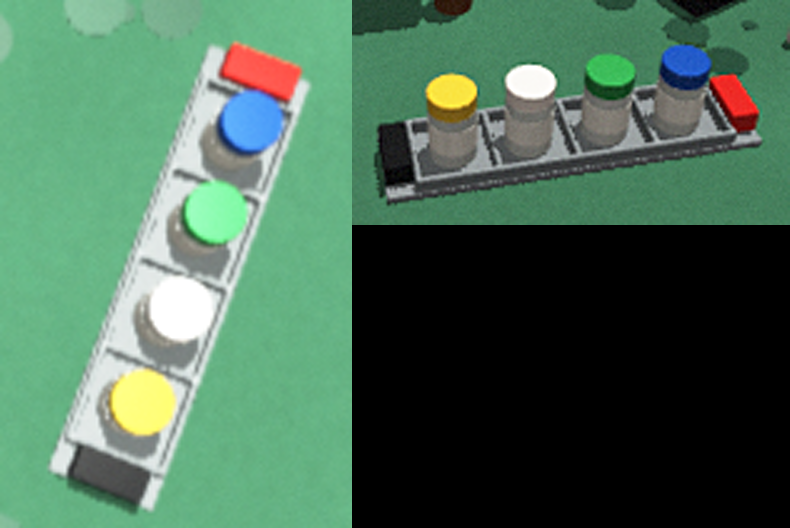

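All four pots stand upright in their bays: yellow next to the black end, then white, green and blue beside red. I'll check the lid positions numerically and then hand in.

```bash
python3 - <<'E'
from h import *
u=np.array([.934,-.358]);v=np.array([.358,.934]);c=np.array([.526,-.1455]);ok=True
for n,p,x in(('yellow',(143,402),-.099),('white',(182,308),-.033),('green',(215,212),.033),('blue',(250,121),.099)):
    q=onz('top',(290+p[0]/3.2-.3,105+p[1]/3.2-.3),.074)[:2]-c;e=(q@u-x,q@v);ok&=max(map(abs,e))<.009;print(n,np.round(e,4))
print(ok)
if ok: manip.close_job()
E
```

```text
yellow [0.0025 0.0022]
white [ 0.0009 -0.0001]
green [0.0003 0.0017]
blue [-0.0018  0.0011]
True
the job is handed in; nothing more can be done
```

The four pots are in the mixing rack in reverse order, and the job is handed in. From the black end they stand yellow, white, green, blue, with blue next to the red block. Each pot was gripped across the row, lowered onto its bay floor and released there. The two brown look-alikes were not touched.

- **Position:** the last top view puts every lid within about 2.5 mm of its bay centre, along and across the rack, against a limit of 13 mm.
- **Upright and seated:** the side view shows all four upright in their bays. I did not measure the base heights; seating is judged from the recorded lowering heights and the pictures.
- **Time:** it took about 30 s of the 104 s allowed.
- **Failures:** no check failed or disagreed. The tool tilt had drifted to about 0.018 rad by the end.

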